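Clamp the dry canister in the jar seat and crack its stuck lid

ROBOT

A 6-joint arm with a two-finger parallel gripper is mounted at the origin on a cart in front of the work surface, level with it; the furniture and walls round the work are solid. World frame = base frame: x ahead of the robot, y to its left, z up, the work surface at z = 0. Lengths are in m, angles in rad, forces in N, time in s.
With the tool pointing down it reaches from about 0.3 to 0.875 m from the base axis. Payload 6.4 kg.
Tool frame: the origin (TCP) lies at the centre of the arm's flange, where the gripper is bolted on; the fingertips stand 166 mm ahead of it and the grasp point (between the pads) lies 147 mm ahead of it; z points along the fingers, y is the direction in which the jaws open and shut (so a half turn about z gives the same grasp; the last joint's range is limited). The gripper opens to 88 mm and grips with 3 to 60 N. Pads are 18 mm wide; open, the fingers measure 123 mm over their backs; the gripper's body (75 mm by 187 mm) begins 45 mm behind the grasp point.
Start: joints at [0.955, 0.181, 1.607, -0, 1.354, -0.206], TCP at [0.229, 0.527, 0.405] pointing down, gripper open.
Joint ranges: [-2.99, 2.99], [-0.89, 2.07], [0.3, 2.58], [-1.14, 4.28], [0, 2.63], [-3.12, 3.12]. Speed limits (rad/s): [2.57, 2.57, 3.01, 3.14, 3.14, 3.14].

INTERFACE

Orientations are given as a 3x3 rotation matrix whose columns are the frame's x, y, z axes.
In Python, from rig import manip gives the robot as it stands.
- The arm moves only by the tool send_rows, never from a script. Its argument "moves" is one flat list of numbers, 7 for each row, row after row: the shift along the tool's x, y, z in mm, then the turn, a rotation vector about the tool's x, y, z in degrees, then the closure, from -1 (fully open) to 1 (shut). A call has 1 to 10 rows; each row shifts and turns the commanded pose from where the row before left it, along the tool's axes as they then stand; what a row does not reach is not made up. A row lasts 1/8 s, in which the tool goes at most 62.5 mm and 10.7 degrees, less where a joint would pass 70% of its speed; a pose out of reach is approached as far as the arm can. A call with a gripper value outside its range is refused whole. The fingers move at their own pace and stop on an object; "force" is the grip in N (left out, the last holds). Time passes only in rows, so rows that do not move let the fingers close. It gives the time, the measured TCP pose, the force and the opening at its end, in the units of the state.
- manip.get_obs(): the state, without advancing time (a new reading comes with each control period).
- manip.read_camera(name): name is "side" or "top" or "wrist"; returns a dict with "color" (420x560x3 uint8, blue, green, red), "camera_matrix" (3x3 intrinsics, pixels), "dist" ([k1, k2, p1, p2, k3] as OpenCV has them; the pictures are not rectified), "T" (4x4, takes a point from camera to world coordinates). Camera axes: x right, y down, z forward; pixel columns grow to the right and rows downward; lengths in m; the calibration is good to about 2 mm. A picture is of the moment at which its call begins. There is no depth.
- manip.hand_in(): hands the job in, once; it reports no verdict.
The state is a dict: "t": time; "q": joint angles; "joint_vel": joint speeds; "joint_efforts": joint torques, N m; "position": TCP position; "eef_rot": TCP orientation; "wrist_force": force on the tool from outside, world axes, zero at the start; "torque": the same for the moment, N m; "opening": finger opening in m.
Only numpy, scipy, OpenCV 4.12 (cv2) and the standard library are available. Lean on these libraries where they do the work, as an engineer would, in place of code of your own. Each camera call takes 0.05 s, during which the arm holds its last target. There are 200 camera calls.

TASK

Clamp the small aluminium canister with the green band in the grey jar seat: set it upright on the sprung pad between the four pins and press it all the way down, so that the two side catches snap over its foot. Then take the lid by its black knob, pull it straight up until its stuck seal lets go, and hold it just open, level over the mouth with a gap of about 10 mm (never 25 mm or more), so that the canister can breathe. Finish still holding the lid like that, with nothing else on the bench disturbed.

Things in the scene. Friction and masses are not known exactly. Their poses are not given: they have to be found in the camera images.
- canister: Loose upright aluminium canister, 0.2 to 0.4 kg. Origin: centre of its underside; z up its axis. Round foot flange 58 mm in diameter, z = 0 to 5 mm; straight round body 48 mm in diameter, z = 5 to 56 mm (grasp here), with a green band and a white stripe. Rim at z = 56 mm, mouth 35 mm wide. The lid sits on the rim: 82 mm high with the knob.
- lid: The canister's aluminium lid, 46 mm in diameter, 0.09 kg. Origin: centre of its underside (56 mm above the canister's origin when shut); z up. Plate 8 mm thick; below it a 9.5 mm deep plug with a black O-ring stuck behind a lip in the mouth. A straight pull must pass a peak of 8 to 18 N in the first 3 mm; then the ring snaps past the lip, nudges the lid up, and is clear of the mouth at 7.5 mm.
- lid_knob (a point): Centre of the lid's black knob, on the lid's axis, 19 mm above the lid's underside. The knob is round, 20 mm in diameter, from 13 to 26 mm above the lid's underside, on a thinner stem (13 mm) that rises from the plate's top at 8 mm.
- seat: Jar seat fixed to the bench: grey plate 132 x 80 x 10 mm. Origin: centre of its underside, under the pad; z up, x along the plate. Four steel pins 37 mm high, with bullet noses, guide the canister's foot with 2 mm play. At +x and -x, in housings 35 mm high with a black knob, two sprung catches with sloping tops: the foot pushes them aside going down, they snap in over it and it cannot rise again.
- pad (a joint): Travel of the sprung pad (black, round, 47 mm) in the middle of the jar seat, m: 0 = up (pad top 28 mm above the bench), 0.014 = fully down (pad top 14 mm above the bench). The canister's weight alone does not sink it; pressing it home with the canister takes about 6 to 15 N of push. When the caught canister is let go, the pad rests at about 0.0115.
- tip_jar: Bystander: white plastic jar with a ribbed white cap, 37 mm in diameter, 59 mm high, loose. Origin: centre of its underside. Not to be disturbed.
- flux_syringe: Bystander: amber syringe, 128 mm long, lying loose on the bench. Not to be disturbed.
- tweezers_bent: Bystander: dark tweezers, 126 mm long, lying loose on the bench. Not to be disturbed.

How it is judged:
By the outcome, as a careful person would: the job done as asked, in the order asked, and still so for the second after the job is handed in, while the arm keeps its last pose, push and grip.
It also fails if it takes over 48 s, if anything falls off the work surface, if the arm or the gripper's body presses on something with over 40 N, if the wrist force passes 120 N, or if a joint passes its speed limit or range.

## Working session

There is one attempt and no reset: what is moved stays moved. The work goes in short steps, Python scripts to look and compute and a tool call to move; the robot and the scene stay as the last step left them, time stands still between calls to the robot, and variables do not carry over. Pictures are saved under pics/ and viewed, about 8 in all and at most 12, crops included, and the job is handed in when it is done.

Besides the shell and the picture viewer there is one more tool, called after "Emit:" in YAML: its name, and indented under it one key for each argument. send_rows: Moves the arm, as the interface text tells. Its arguments: {"type":"object","properties":{"moves":{"type":"array"},"force":{"type":"number"}},"required":["moves"]}

```bash
ls; mkdir -p pics; python3 - <<'E'
from rig import manip
import cv2,numpy as np
np.set_printoptions(precision=4,suppress=True)
o=manip.get_obs();print({k:np.round(v,4) for k,v in o.items()})
a=[]
for n in("side","top","wrist"):
    c=manip.read_camera(n);cv2.imwrite(f"pics/{n}0.png",c["color"]);np.savez(f"pics/{n}0.npz",**c)
    print(n,c["camera_matrix"].tolist(),c["dist"],c["T"])
E
```

```text
pics
{'t': np.float64(0.0), 'q': array([ 0.9547,  0.1815,  1.608 , -0.    ,  1.3538, -0.2063]), 'joint_vel': array([-0.0003, -0.0022,  0.0009,  0.0009,  0.0008, -0.0017]), 'joint_efforts': array([ -0.0002, -43.3898, -34.1829,   0.0702,   0.0389,  -0.0001]), 'position': array([0.2289, 0.5272, 0.4038]), 'eef_rot': array([[-0.9172,  0.3984, -0.001 ],
       [ 0.3984,  0.9172, -0.0014],
       [ 0.0003, -0.0017, -1.    ]]), 'wrist_force': array([0.4081, 0.2717, 0.6529]), 'torque': array([-0.008 ,  0.001 ,  0.0219]), 'opening': np.float64(0.0879)}
side [[384.10206764469245, 0.0, 285.8885877424775], [0.0, 384.10206764469245, 211.0035558157679], [0.0, 0.0, 1.0]] [-0.0703  0.      0.      0.      0.    ] [[-0.9473 -0.168   0.2728  0.3066]
 [-0.3204  0.4997 -0.8048  0.4378]
 [-0.0011 -0.8498 -0.5272  0.5399]
 [ 0.      0.      0.      1.    ]]
top [[519.0661745635193, 0.0, 270.01792740370496], [0.0, 519.0661745635193, 205.6568731484602], [0.0, 0.0, 1.0]] [-0.0648  0.      0.      0.      0.    ] [[ 0.0033 -0.9906  0.137   0.3908]
 [-1.     -0.0035 -0.0015 -0.2034]
 [ 0.002  -0.137  -0.9906  1.0782]
 [ 0.      0.      0.      1.    ]]
wrist [[310.97404353342245, 0.0, 276.3425583728609], [0.0, 310.97404353342245, 209.3469775826289], [0.0, 0.0, 1.0]] [0.0163 0.     0.     0.     0.    ] [[ 0.3978  0.879   0.2628  0.1607]
 [ 0.9175 -0.3809 -0.1148  0.5575]
 [-0.0008  0.2868 -0.958   0.3845]
 [ 0.      0.      0.      1.    ]]
```

View pics/top0.png

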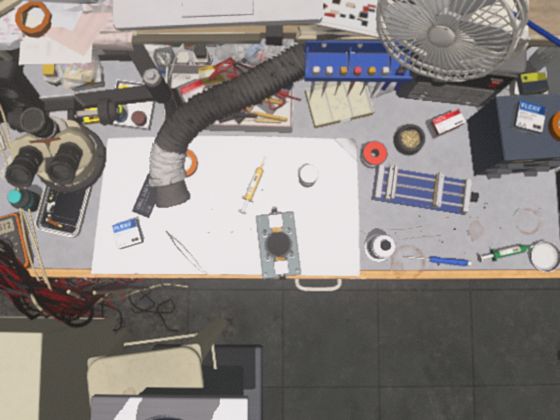

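View pics/side0.png

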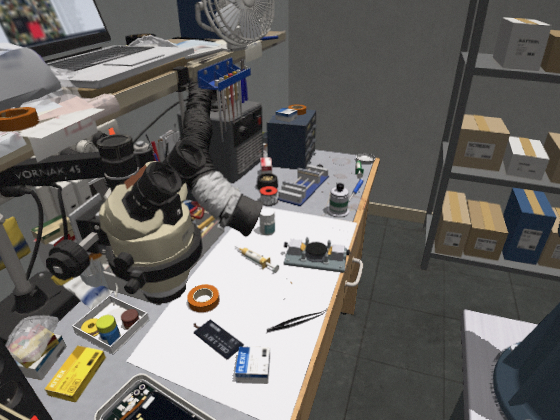

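```bash
python3 - <<'E'
import cv2,numpy as np
t=cv2.imread('pics/top0.png');s=cv2.imread('pics/side0.png')
a=cv2.resize(t[130:290,220:420],(750,600)[:2],interpolation=cv2.INTER_CUBIC)[:, :]
a=cv2.resize(t[140:280,230:410],(400*1,311),interpolation=cv2.INTER_CUBIC)
a=cv2.resize(t[145:285,225:415],(800,590),interpolation=cv2.INTER_CUBIC)
b=cv2.resize(s[165:285,225:385],(800,600),interpolation=cv2.INTER_CUBIC)
cv2.imwrite('pics/tc.png',a);cv2.imwrite('pics/sc.png',b)
E
```

```text
(no output)
```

View pics/tc.png

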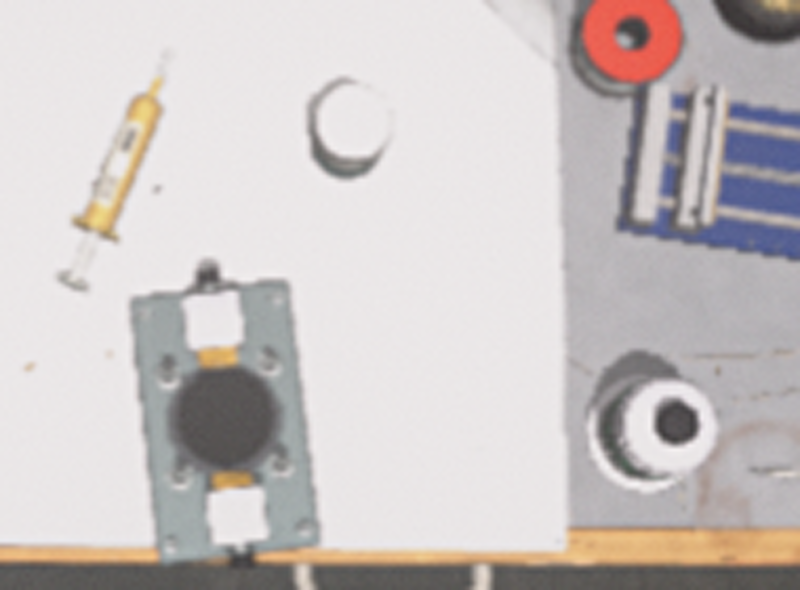

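View pics/sc.png

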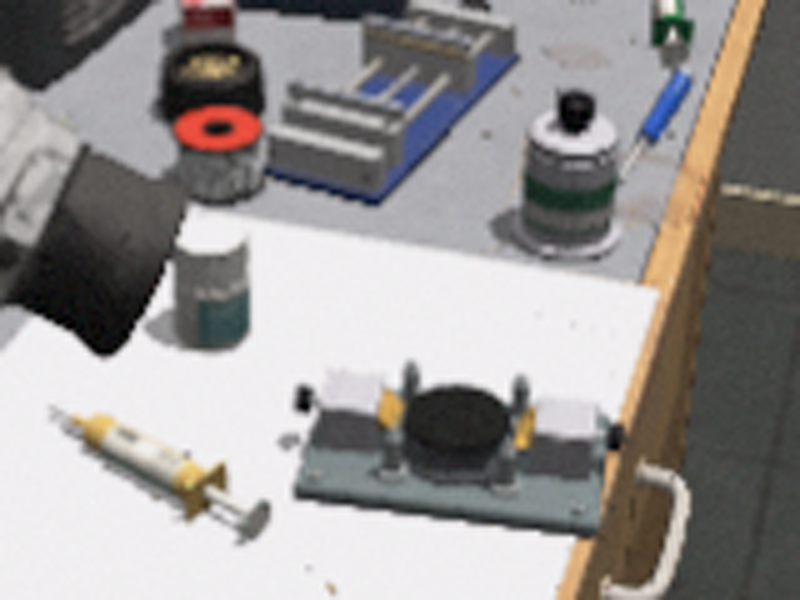

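```bash
cat > h.py <<'E'
import cv2,numpy as np
def ray(c,uv):
    p=cv2.undistortPoints(np.array([[uv]],float),c["camera_matrix"],c["dist"])[0,0]
    return c["T"][:3,3],c["T"][:3,:3]@np.array([p[0],p[1],1.])
def plane(c,uv,z):
    o,d=ray(c,uv);return o+d*(z-o[2])/d[2]
def tri(*cu):
    A=np.zeros((3,3));b=np.zeros(3)
    rs=[ray(*x) for x in cu]
    for o,d in rs:
        d=d/np.linalg.norm(d);P=np.eye(3)-np.outer(d,d);A+=P;b+=P@o
    X=np.linalg.solve(A,b)
    return X,[np.linalg.norm(np.cross(X-o,d/np.linalg.norm(d))) for o,d in rs]
def blobs(img,box,thr=70,amin=20,dark=True):
    x0,y0,x1,y1=box;g=img[y0:y1,x0:x1].max(2)
    m=(g<thr) if dark else (g>thr)
    n,l,s,c=cv2.connectedComponentsWithStats(m.astype(np.uint8))
    return [(c[i]+[x0,y0],s[i]) for i in range(1,n) if s[i,4]>=amin]
E
python3 - <<'E'
from h import *
np.set_printoptions(precision=4,suppress=True)
T=dict(np.load('pics/top0.npz'));S=dict(np.load('pics/side0.npz'))
for nm,c,b in(("knob top",T,(378,238,394,254)),("pad top",T,(262,228,298,262)),("knob side",S,(332,178,350,196)),("pad side",S,(304,238,330,262))):
    for p,s in blobs(c["color"],b): print(nm,p,s)
t=lambda x,y:(225+x/4.2105,145+y/4.2143)
s=lambda x,y:(225+x/5,165+y/5)
print("knob",plane(T,t(677,422),.082),plane(S,s(576,100),.082),tri((T,t(677,422)),(S,s(576,100))))
print("canister foot",plane(T,t(646,430),.005), "lid top",plane(T,t(668,427),.064),"green side", plane(S,s(570,193),.03))
print("pad",plane(T,t(226,416),.028),plane(S,s(457,418),.028),tri((T,t(226,416)),(S,s(457,418))))
cs=[plane(T,t(*p),.010) for p in((132,298),(288,280),(320,546),(162,560))];print("seat",np.array(cs),np.mean(cs,0))
print("seat side",[plane(S,s(*p),.010) for p in((297,493),(600,530))])
print("jar",plane(T,t(355,118),.059))
print("hose end",tri((T,(172,200)),(S,(240,215))),"scope eye",tri((T,(30,165)),(S,(150,200))))
print("syr",[plane(T,t(*p),.01) for p in((170,55),(72,280))])
E
```

```text
knob side [339.6739 187.0435] [ 5  6  7  8 46]
pad side [315.9327 250.7064] [  1   4  25  20 327]
knob [ 0.4526 -0.4281  0.082 ] [ 0.4529 -0.424   0.082 ] (array([ 0.4532, -0.4286,  0.0796]), [np.float64(0.00042148588516608223), np.float64(0.0004214858851660424)])
canister foot [ 0.4535 -0.43    0.005 ] lid top [ 0.4514 -0.4279  0.064 ] green side [ 0.4512 -0.4192  0.03  ]
pad [ 0.4584 -0.2228  0.028 ] [ 0.4584 -0.2172  0.028 ] (array([ 0.4592, -0.2228,  0.0237]), [np.float64(0.0004994498883448934), np.float64(0.0004994498883447754)])
seat [[ 0.5174 -0.1768  0.01  ]
 [ 0.5266 -0.2536  0.01  ]
 [ 0.3966 -0.2688  0.01  ]
 [ 0.3897 -0.1922  0.01  ]] [ 0.4576 -0.2229  0.01  ]
seat side [array([ 0.5153, -0.1672,  0.01  ]), array([ 0.387 , -0.1846,  0.01  ])]
jar [ 0.598  -0.2834  0.059 ]
hose end (array([ 0.5317, -0.0339,  0.2082]), [np.float64(0.012026919124751637), np.float64(0.01202691912475159)]) scope eye (array([0.5544, 0.1519, 0.336 ]), [np.float64(0.001693965060047131), np.float64(0.0016939650600470535)])
syr [array([ 0.6397, -0.195 ,  0.01  ]), array([ 0.5262, -0.1472,  0.01  ])]
```

Top crop: canister (black knob) at top px (386,245), seat pad at (279,244), jar (308,174). Side crop: green band confirms the canister at side px (339,204). Both views agree within ~4 mm. First I retract, then swing inside the microscope and hose.

Emit:
send_rows:
  moves: [0, -54, 0, 0, 0, 0, -1, 0, -54, 0, 0, 0, 0, -1, 0, -54, 0, 0, 0, 0, -1, 0, -53, 0, 0, 0, 0, -1, -59.4, -5, 0, 0, 0, 9.5, -1, -59.4, -5, 0, 0, 0, 9.5, -1, -59.4, -5, 0, 0, 0, 9.5, -1, -59.4, -5, 0, 0, 0, 9.5, -1, -59.4, -5, 0, 0, 0, 9.5, -1, -59.4, -5, 0, 0, 0, 9.5, -1]
  force: 20

```text
t: 1.4
position: [0.3551, 0.0575, 0.4048]
eef_rot: [[-0.16, 0.987, 0.001], [0.987, 0.16, 0.0], [-0.0, 0.001, -1.0]]
wrist_force: [1.3, -0.0, 0.0]
opening: 0.0883
```

Emit:
send_rows:
  moves: [-59.4, -5, 0, 0, 0, 9.5, -1, -59.4, -5, 0, 0, 0, 9.5, -1, -59.4, -5, 0, 0, 0, 9.5, -1, -59.4, -5, 0, 0, 0, 9.5, -1, -59.4, -5, 0, 0, 0, 9.5, -1, 0, 0, 0, 0, 0, 10, -1, 0, 0, 0, 0, 0, 10, -1, 0, 0, 0, 0, 0, 10, -1, 0, 0, 0, 0, 0, 10, -1, 0, 0, 0, 0, 0, 5, -1]

```text
t: 2.65
position: [0.283, -0.2215, 0.4045]
eef_rot: [[0.993, 0.118, -0.0], [0.118, -0.993, 0.0], [-0.0, -0.0, -1.0]]
wrist_force: [0.4, -0.4, 0.4]
opening: 0.0882
```

```bash
cat > go.py <<'E'
import sys,numpy as np
from rig import manip
from scipy.spatial.transform import Rotation as R
def need(p,yaw):  # shift in tool axes mm, turn about tool z deg for tool-y heading yaw
    o=manip.get_obs();M=o["eef_rot"]
    h=np.radians(yaw);y=np.array([np.cos(h),np.sin(h),0]);z=np.array([0,0,-1.]);D=np.c_[np.cross(y,z),y,z]
    print("t",round(o["t"],2),"pos",np.round(o["position"],4),"F",np.round(o["wrist_force"],1),"open",round(o["opening"],4))
    print("shift",np.round(M.T@(np.array(p)-o["position"])*1e3,1),"rot",np.round(R.from_matrix(M.T@D).as_rotvec(degrees=True),2))
if __name__=="__main__": a=list(map(float,sys.argv[1:]));need(a[:3],a[3])
E
python3 go.py .453 -.4285 .30 -83.2
```

```text
t 2.65 pos [ 0.283  -0.2215  0.4045] F [ 0.4 -0.4  0.4] open 0.0882
shift [144.4 225.7 104.4] rot [-0.02  0.01 -0.01]
```

Emit:
send_rows:
  moves: [29, 45, 0, 0, 0, 0, -1, 29, 45, 26, 0, 0, 0, -1, 29, 45, 26, 0, 0, 0, -1, 29, 45, 26, 0, 0, 0, -1, 28.5, 45.5, 26, 0, 0, 0, -1, 0, 0, 0, 0, 0, 0, -1]

```text
t: 3.4
position: [0.4544, -0.4288, 0.2943]
eef_rot: [[0.993, 0.122, -0.005], [0.122, -0.993, 0.007], [-0.004, -0.008, -1.0]]
wrist_force: [-2.0, -0.0, -0.2]
opening: 0.0879
```

```bash
python3 - <<'E'
from rig import manip
import cv2,numpy as np
for n in("wrist","side","top"):
    c=manip.read_camera(n);cv2.imwrite(f"pics/{n}1.png",c["color"]);np.savez(f"pics/{n}1.npz",**c)
E
python3 go.py .453 -.4285 .19 -83.2
```

```text
t 3.55 pos [ 0.4539 -0.4273  0.301 ] F [-0.3  0.3  0.7] open 0.0882
shift [ -1.    1.2 111. ] rot [-0.02  0.01  0.23]
```

View pics/wrist1.png

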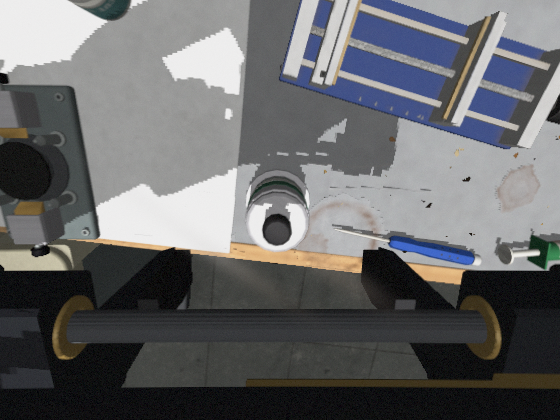

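Wrist view: the knob is at about (277,229), midway between the fingers; the screwdriver at right (435,250) and the rack are clear of the finger paths. I'll measure the knob in this view.

```bash
python3 - <<'E'
from h import *
np.set_printoptions(precision=4,suppress=True)
W=dict(np.load('pics/wrist1.npz'));S=dict(np.load('pics/side0.npz'))
for p,s in blobs(W["color"],(255,210,302,250),60): print(p,s,plane(W,p,.079))
for p,s in blobs(W["color"],(0,138,60,204),45): print("pad",p,s,plane(W,p,.028))
g=W["color"][170:255,235:320]
print("lid top circle px ~(278,222)",plane(W,(278,222),.064))
E
python3 go.py .453 -.428 .192 -83.2
```

```text
[275.852  223.5343] [  8   4  28  30 277] [ 0.4584 -0.4253  0.079 ]
pad [ 24.1176 170.9581] [   0    2   55   60 2603] [ 0.4595 -0.2228  0.028 ]
lid top circle px ~(278,222) [ 0.4545 -0.4272  0.064 ]
t 3.55 pos [ 0.4539 -0.4273  0.301 ] F [-0.3  0.3  0.7] open 0.0882
shift [ -0.9   0.7 109. ] rot [-0.02  0.01  0.23]
```

Emit:
send_rows:
  moves: [-0.5, 0.5, 40, 0, 0, 0, -1, 0, 0, 40, 0, 0, 0, -1, 0, 0, 31, 0, 0, 0, -1, 0, 0, 0, 0, 0, 0, -1, 0, 0, 0, 0, 0, 0, 1, 0, 0, 0, 0, 0, 0, 1, 0, 0, 0, 0, 0, 0, 1, 0, 0, 0, 0, 0, 0, 1, 0, 0, 0, 0, 0, 0, 1]
  force: 25

```text
t: 4.68
position: [0.4538, -0.4282, 0.1902]
eef_rot: [[0.992, 0.122, 0.0], [0.122, -0.992, 0.0], [0.0, -0.0, -1.0]]
wrist_force: [-0.6, 2.0, 4.5]
opening: 0.0471
```

Emit:
send_rows:
  moves: [0, 0, 0, 0, 0, 0, 1, 0, 0, 0, 0, 0, 0, 1, 0, 0, 0, 0, 0, 0, 1]
  force: 50

```text
t: 5.05
position: [0.4538, -0.4282, 0.1902]
eef_rot: [[0.992, 0.122, 0.0], [0.122, -0.992, 0.0], [0.0, -0.0, -1.0]]
wrist_force: [-1.5, 2.5, 5.7]
opening: 0.0469
```

Emit:
send_rows:
  moves: [0, 0, -20, 0, 0, 0, 1, 0, 0, -40, 0, 0, 0, 1, 0, 0, -20, 0, 0, 0, 1, 0, 0, 0, 0, 0, 0, 1, 0, 0, 0, 0, 0, 0, 1]

```text
t: 5.68
position: [0.4532, -0.4278, 0.2684]
eef_rot: [[0.993, 0.122, -0.001], [0.122, -0.993, 0.002], [-0.001, -0.002, -1.0]]
wrist_force: [-0.2, 0.7, -4.9]
opening: 0.0468
```

```bash
python3 - <<'E'
from rig import manip
import cv2,numpy as np
I=[]
for n in("wrist","side","top"):
    c=manip.read_camera(n);np.savez(f"pics/{n}2.npz",**c);I.append(c["color"])
w,s,t=I
r=lambda a:cv2.resize(a,(400,300),interpolation=cv2.INTER_CUBIC)
cv2.imwrite("pics/c2.png",np.vstack([np.hstack([r(w[150:300,180:380]),r(s[130:250,280:440])]),np.hstack([r(t[190:295,350:490]),r(s[210:300,260:380])])]))
E
python3 go.py .459 -.223 .27 -83.2
```

```text
t 5.83 pos [ 0.4533 -0.4278  0.268 ] F [-0.2 -0.  -4.2] open 0.0471
shift [  30.7 -202.5   -1.5] rot [-0.15  0.08  0.22]
```

View pics/c2.png

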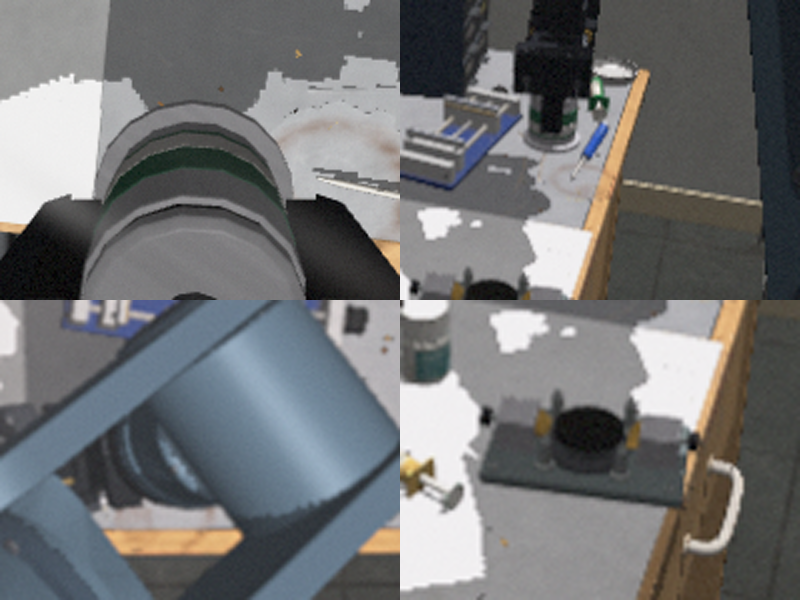

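```bash
python3 - <<'E'
from h import *
np.set_printoptions(precision=4,suppress=True)
W=dict(np.load('pics/wrist2.npz'))
cx=W["T"][:3,3];print("cam",cx)
ax=np.array([np.cos(np.radians(7)),np.sin(np.radians(7))])
for n,uv,z,r in(("foot far",(276,201),.083,.029),("rim far",(275.5,252.5),.134,.024),("lid far",(277,265),.142,.023)):
    P=plane(W,uv,z);print(n,P,"centre",P[:2]-ax*r)
T=dict(np.load('pics/top0.npz'))
import cv2
t=lambda x,y:(225+x/4.2105,145+y/4.2143)
# pins tops z=.037 in top view
ps=np.array([plane(T,t(*p),.037) for p in((168,360),(270,352),(182,464),(282,456))]);print("pins",ps,ps.mean(0))
E
```

```text
cam [ 0.5263 -0.4178  0.2489]
foot far [ 0.4817 -0.4228  0.083 ] centre [ 0.4529 -0.4263]
rim far [ 0.4741 -0.4237  0.134 ] centre [ 0.4502 -0.4266]
lid far [ 0.4727 -0.4245  0.142 ] centre [ 0.4498 -0.4273]
pins [[ 0.4845 -0.1949  0.037 ]
 [ 0.4885 -0.2437  0.037 ]
 [ 0.435  -0.2018  0.037 ]
 [ 0.4389 -0.2493  0.037 ]] [ 0.4617 -0.2224  0.037 ]
```

Emit:
send_rows:
  moves: [3, -20, 0, 0, 0, 0, 1, 8, -50, 0, 0, 0, 0, 1, 8, -50, 0, 0, 0, 0, 1, 7.6, -51.4, 0, 0, 0, 0, 1, 5, -30, 0, 0, 0, 0, 1, 0, 0, 10, 0, 0, 0, 1, 0, 0, 10, 0, 0, 0, 1, 0, 0, 0, 0, 0, 0, 1]

```text
t: 6.82
position: [0.4599, -0.2248, 0.2484]
eef_rot: [[0.993, 0.121, -0.002], [0.121, -0.993, 0.001], [-0.002, -0.002, -1.0]]
wrist_force: [-0.3, -0.3, -4.1]
opening: 0.0474
```

```bash
python3 - <<'E'
from rig import manip
import cv2,numpy as np
I=[]
for n in("wrist","side"):
    c=manip.read_camera(n);np.savez(f"pics/{n}3.npz",**c);I.append(c["color"])
w,s=I
cv2.imwrite("pics/c3.png",np.hstack([cv2.resize(w[110:310,180:380],(400,400),interpolation=2),cv2.resize(s[170:290,256:376],(400,400),interpolation=2)]))
E
python3 go.py .460 -.224 .248 -83.2
```

```text
t 6.92 pos [ 0.4603 -0.2252  0.2494] F [ 0.3 -0.  -4. ] open 0.0469
shift [-0.1 -1.3  1.4] rot [-0.02  0.03  0.15]
```

View pics/c3.png

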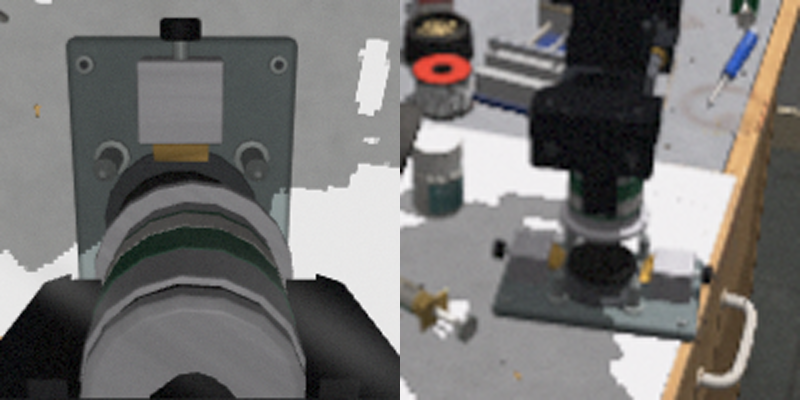

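```bash
python3 - <<'E'
from h import *
np.set_printoptions(precision=4,suppress=True)
W=dict(np.load('pics/wrist3.npz'))
p=lambda x,y:(180+x/2,110+y/2)
ex=np.array([.993,.118]);ey=np.array([-.118,.993])
for n,q,z in(("cornerL",p(67,38),.01),("cornerR",p(298,38),.01),("pinL",p(107,168),.036),("pinR",p(258,168),.036),("screwL",p(84,65),.01),("screwR",p(279,65),.01),("housL",p(138,62),.035),("housR",p(223,62),.035),("foot far",p(194,182),.0635),("pad far",p(180,151),.028)):
    P=plane(W,q,z)[:2];print(n,P,"seat-axes",P@ex,P@ey)
print("tool-ish", np.array([.4603,-.2252])@ex,np.array([.4603,-.2252])@ey)
E
```

```text
cornerL [ 0.5191 -0.1731] seat-axes 0.4950246851089214 -0.2331536088679074
cornerR [ 0.5287 -0.2512] seat-axes 0.4953577913828127 -0.3118087772758922
pinL [ 0.4822 -0.1933] seat-axes 0.45598973357947276 -0.24883033950967284
pinR [ 0.4881 -0.2411] seat-axes 0.45620935909753146 -0.29700378168516867
screwL [ 0.5108 -0.1795] seat-axes 0.4860491443719357 -0.23851104162637302
screwR [ 0.519  -0.2462] seat-axes 0.48633897018801264 -0.3057523310975134
housL [ 0.5163 -0.1998] seat-axes 0.4890651773567012 -0.2593499479215633
housR [ 0.5194 -0.2256] seat-axes 0.4891770734293607 -0.285284431417441
foot far [ 0.4884 -0.2205] seat-axes 0.4589593190152685 -0.2765785434848985
pad far [ 0.4888 -0.2158] seat-axes 0.459882688219378 -0.27195764972679876
tool-ish 0.4305043 -0.277939
```

Emit:
send_rows:
  moves: [0, -3.5, 5, 0, 0, 0, 1, 0, 0, 10, 0, 0, 0, 1, 0, 0, 0, 0, 0, 0, 1, 0, 0, 0, 0, 0, 0, 1]

```text
t: 7.42
position: [0.46, -0.2211, 0.2346]
eef_rot: [[0.993, 0.122, -0.0], [0.122, -0.993, 0.0], [-0.0, -0.0, -1.0]]
wrist_force: [0.5, 0.2, -4.2]
opening: 0.0467
```

```bash
python3 - <<'E'
from rig import manip
import cv2,numpy as np
I=[]
for n in("wrist","side"):
    c=manip.read_camera(n);np.savez(f"pics/{n}4.npz",**c);I.append(c["color"])
w,s=I
cv2.imwrite("pics/c4.png",np.hstack([cv2.resize(w[130:280,200:350],(450,450),interpolation=2),cv2.resize(s[200:280,276:346],(350,450),interpolation=2)]))
E
python3 go.py .460 -.224 .233 -83.2
```

```text
t 7.53 pos [ 0.4601 -0.2212  0.2349] F [ 0.6  0.2 -3.2] open 0.047
shift [-0.5  2.8  1.9] rot [ 0.02 -0.02  0.22]
```

View pics/c4.png

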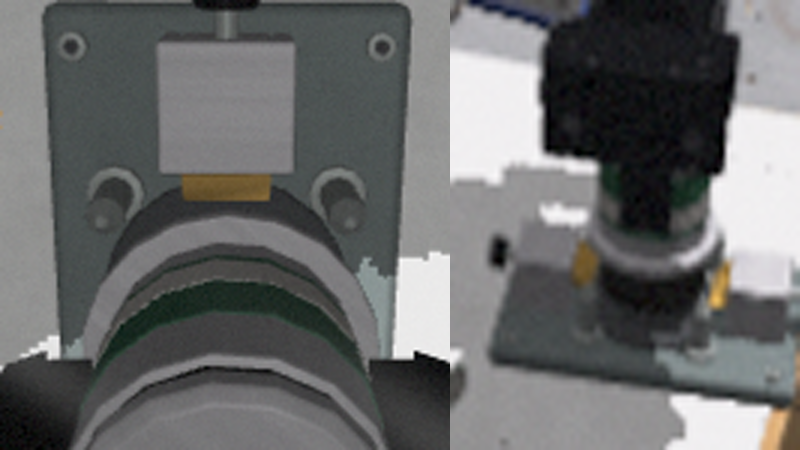

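```bash
python3 - <<'E'
from h import *
np.set_printoptions(precision=4,suppress=True)
W=dict(np.load('pics/wrist4.npz'))
p=lambda x,y:(200+x/3,130+y/3)
ex=np.array([.993,.118]);ey=np.array([-.118,.993])
for n,q,z in(("cornerL",p(45,5),.01),("cornerR",p(410,5),.01),("pinL",p(105,218),.036),("pinR",p(350,218),.036),("pinbaseL",p(113,190),.010),("pinbaseR",p(340,190),.010),("housNear",p(226,172),.035),("foot far",p(230,215),.0499),("foot L",p(83,345),.0499),("foot R",p(378,345),.0499)):
    P=plane(W,q,z)[:2];print(n,P,"seat-axes",P@ex,P@ey)
E
```

```text
cornerL [ 0.5189 -0.1733] seat-axes 0.4947794859227479 -0.23329319656741979
cornerR [ 0.5284 -0.2505] seat-axes 0.49516618088552755 -0.3111246625234444
pinL [ 0.481  -0.1926] seat-axes 0.454919508916095 -0.24805830501036225
pinR [ 0.487  -0.2411] seat-axes 0.45516849335097065 -0.29683448246047545
pinbaseL [ 0.4802 -0.1912] seat-axes 0.4543055455751927 -0.2465184918118146
pinbaseR [ 0.4865 -0.2421] seat-axes 0.4545665069467448 -0.2978130496187799
housNear [ 0.4931 -0.2154] seat-axes 0.4641822433674516 -0.2721093301903422
foot far [ 0.4885 -0.2168] seat-axes 0.45945075509089084 -0.2729182007738692
foot L [ 0.4594 -0.1921] seat-axes 0.43353394284656194 -0.24492694092127157
foot R [ 0.4664 -0.2481] seat-axes 0.43382786661617345 -0.30136312149694994
```

Emit:
send_rows:
  moves: [-0.5, -0.5, 4, 0, 0, 0, 1, 0, 0, 4, 0, 0, 0, 1, 0, 0, 4, 0, 0, 0, 1, 0, 0, 4, 0, 0, 0, 1, 0, 0, 0, 0, 0, 0, 1]
  force: 60

```text
t: 8.15
position: [0.4594, -0.2206, 0.2185]
eef_rot: [[0.993, 0.122, -0.0], [0.122, -0.993, 0.0], [-0.0, -0.0, -1.0]]
wrist_force: [-0.7, -0.5, -4.0]
opening: 0.0474
```

Emit:
send_rows:
  moves: [0, 0, 3, 0, 0, 0, 1, 0, 0, 3, 0, 0, 0, 1, 0, 0, 3, 0, 0, 0, 1, 0, 0, 3, 0, 0, 0, 1, 0, 0, 0, 0, 0, 0, 1]

```text
t: 8.78
position: [0.4596, -0.2207, 0.2067]
eef_rot: [[0.993, 0.122, 0.001], [0.122, -0.993, -0.0], [0.0, 0.0, -1.0]]
wrist_force: [-0.6, 0.9, 0.2]
opening: 0.0471
```

Emit:
send_rows:
  moves: [0, 0, 1.5, 0, 0, 0, 1, 0, 0, 1.5, 0, 0, 0, 1, 0, 0, 0, 0, 0, 0, 1]

```text
t: 9.15
position: [0.4597, -0.2207, 0.2041]
eef_rot: [[0.992, 0.122, 0.001], [0.122, -0.993, -0.0], [0.0, 0.0, -1.0]]
wrist_force: [-1.3, 0.9, 5.7]
opening: 0.0463
```

Emit:
send_rows:
  moves: [0, 0, 1, 0, 0, 0, 1, 0, 0, 0, 0, 0, 0, 1]

```text
t: 9.4
position: [0.4598, -0.2208, 0.204]
eef_rot: [[0.992, 0.122, 0.001], [0.122, -0.992, -0.0], [0.001, 0.0, -1.0]]
wrist_force: [-5.1, 3.9, 14.6]
opening: 0.0468
```

Emit:
send_rows:
  moves: [0, 0, 1, 0, 0, 0, 1, 0, 0, 0, 0, 0, 0, 1]

```text
t: 9.65
position: [0.46, -0.2208, 0.204]
eef_rot: [[0.992, 0.122, 0.001], [0.122, -0.992, -0.0], [0.001, 0.0, -1.0]]
wrist_force: [-6.5, 6.2, 24.2]
opening: 0.0467
```

Emit:
send_rows:
  moves: [0, 0, -2, 0, 0, 0, 1, 0, 0, -2, 0, 0, 0, 1, 0, 0, 0, 0, 0, 0, 1]

```text
t: 10.02
position: [0.4596, -0.2207, 0.2061]
eef_rot: [[0.992, 0.122, 0.001], [0.122, -0.992, -0.0], [0.001, 0.001, -1.0]]
wrist_force: [-1.4, 1.4, 4.6]
opening: 0.047
```

Emit:
send_rows:
  moves: [0, 0, -1.5, 0, 0, 0, 1, 0, 0, 0, 0, 0, 0, 1]

```text
t: 10.28
position: [0.4595, -0.2207, 0.2068]
eef_rot: [[0.993, 0.122, 0.0], [0.122, -0.993, -0.0], [0.0, 0.0, -1.0]]
wrist_force: [2.2, -0.5, -4.2]
opening: 0.0466
```

Emit:
send_rows:
  moves: [0, 0, -1, 0, 0, 0, 1, 0, 0, 0, 0, 0, 0, 1]

```text
t: 10.52
position: [0.4594, -0.2207, 0.207]
eef_rot: [[0.993, 0.122, 0.001], [0.122, -0.993, -0.0], [0.0, 0.0, -1.0]]
wrist_force: [6.9, -3.2, -15.5]
opening: 0.0469
```

Emit:
send_rows:
  moves: [0, 0, 1.3, 0, 0, 0, 1, 0, 0, 0, 0, 0, 0, 1, 0, 0, 0, 0, 0, 0, -1, 0, 0, 0, 0, 0, 0, -1, 0, 0, 0, 0, 0, 0, -1, 0, 0, 0, 0, 0, 0, -1, 0, 0, 0, 0, 0, 0, -1, 0, 0, 0, 0, 0, 0, -1]
  force: 30

```text
t: 11.52
position: [0.4594, -0.2206, 0.2069]
eef_rot: [[0.993, 0.122, -0.0], [0.122, -0.993, 0.0], [-0.0, -0.0, -1.0]]
wrist_force: [-0.1, 0.4, 0.1]
opening: 0.0883
```

Emit:
send_rows:
  moves: [0, 0, -20, 0, 0, 0, -1, 0, 0, -25, 0, 0, 0, -1, 0, 0, -15, 0, 0, 0, -1, 0, 0, 0, 0, 0, 0, -1]

```text
t: 12.02
position: [0.4598, -0.2209, 0.268]
eef_rot: [[0.992, 0.122, 0.002], [0.122, -0.992, -0.002], [0.002, 0.002, -1.0]]
wrist_force: [-0.5, -0.5, 0.2]
opening: 0.0881
```

```bash
python3 - <<'E'
from rig import manip
import cv2,numpy as np
I=[]
for n in("wrist","side"):
    c=manip.read_camera(n);np.savez(f"pics/{n}5.npz",**c);I.append(c["color"])
w,s=I
cv2.imwrite("pics/c5.png",np.hstack([cv2.resize(w[130:330,180:380],(450,450),interpolation=2),cv2.resize(s[190:280,276:346],(350,450),interpolation=2)]))
E
python3 go.py .4595 -.2207 .2497 -83.2
```

```text
t 12.12 pos [ 0.4592 -0.2204  0.2664] F [ 0.5 -0.  -0.4] open 0.0881
shift [ 0.3  0.3 16.7] rot [-0.03  0.03  0.22]
```

View pics/c5.png

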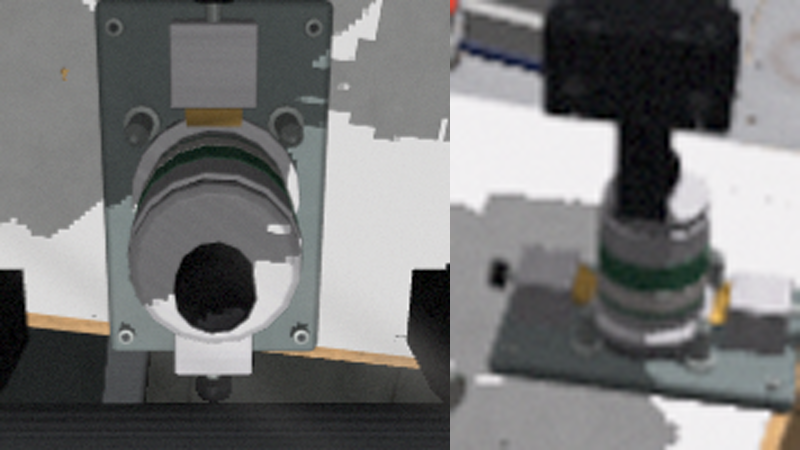

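Wrist and side views: the canister is upright in the seat with catches over the foot, and the knob (panel 215,287) is centred between the fingers. Next I take the knob.

Emit:
send_rows:
  moves: [0.3, 0.3, 10, 0, 0, 0, -1, 0, 0, 6.5, 0, 0, 0, -1, 0, 0, 0, 0, 0, 0, -1, 0, 0, 0, 0, 0, 0, 1, 0, 0, 0, 0, 0, 0, 1, 0, 0, 0, 0, 0, 0, 1, 0, 0, 0, 0, 0, 0, 1, 0, 0, 0, 0, 0, 0, 1, 0, 0, 0, 0, 0, 0, 1, 0, 0, 0, 0, 0, 0, 1]
  force: 45

```text
t: 13.38
position: [0.4598, -0.2209, 0.2504]
eef_rot: [[0.993, 0.122, 0.0], [0.122, -0.993, -0.0], [0.0, 0.0, -1.0]]
wrist_force: [0.0, 0.5, 0.5]
opening: 0.0201
```

Emit:
send_rows:
  moves: [0, 0, 0, 0, 0, 0, 1, 0, 0, 0, 0, 0, 0, 1]

```text
t: 13.62
position: [0.4598, -0.2209, 0.2504]
eef_rot: [[0.993, 0.122, -0.0], [0.122, -0.993, 0.0], [-0.0, -0.0, -1.0]]
wrist_force: [0.8, 1.0, 0.5]
opening: 0.018
```

Emit:
send_rows:
  moves: [0, 0, 0, 0, 0, 0, 1]

```text
t: 13.75
position: [0.4598, -0.2209, 0.2504]
eef_rot: [[0.992, 0.122, -0.0], [0.122, -0.992, 0.0], [-0.0, -0.0, -1.0]]
wrist_force: [-0.4, 0.3, 0.0]
opening: 0.0182
```

Emit:
send_rows:
  moves: [0, 0, -1, 0, 0, 0, 1, 0, 0, 0, 0, 0, 0, 1]

```text
t: 14.0
position: [0.4595, -0.2207, 0.2508]
eef_rot: [[0.992, 0.122, -0.001], [0.122, -0.992, 0.001], [-0.001, -0.001, -1.0]]
wrist_force: [0.5, -0.1, -6.7]
opening: 0.0181
```

Emit:
send_rows:
  moves: [0, 0, -1, 0, 0, 0, 1, 0, 0, 0, 0, 0, 0, 1]

```text
t: 14.25
position: [0.4594, -0.2206, 0.2517]
eef_rot: [[0.993, 0.122, -0.001], [0.122, -0.993, 0.001], [-0.001, -0.001, -1.0]]
wrist_force: [-0.2, -2.0, -10.3]
opening: 0.0183
```

Emit:
send_rows:
  moves: [0, 0, -1, 0, 0, 0, 1, 0, 0, 0, 0, 0, 0, 1]

```text
t: 14.5
position: [0.4594, -0.2206, 0.2529]
eef_rot: [[0.993, 0.122, -0.001], [0.122, -0.993, 0.001], [-0.001, -0.001, -1.0]]
wrist_force: [-0.6, 0.0, -11.3]
opening: 0.018
```

Emit:
send_rows:
  moves: [0, 0, -1, 0, 0, 0, 1, 0, 0, 0, 0, 0, 0, 1]

```text
t: 14.75
position: [0.4602, -0.2211, 0.2555]
eef_rot: [[0.992, 0.122, 0.001], [0.122, -0.992, -0.001], [0.001, 0.001, -1.0]]
wrist_force: [0.2, 1.2, -2.1]
opening: 0.0179
```

Emit:
send_rows:
  moves: [0, 0, -2, 0, 0, 0, 1, 0, 0, -2, 0, 0, 0, 1, 0, 0, -1.5, 0, 0, 0, 1, 0, 0, 0, 0, 0, 0, 1, 0, 0, 0, 0, 0, 0, 1, 0, 0, 0, 0, 0, 0, 1]

```text
t: 15.5
position: [0.4597, -0.2208, 0.2598]
eef_rot: [[0.993, 0.122, -0.0], [0.122, -0.993, 0.0], [-0.0, -0.0, -1.0]]
wrist_force: [-0.2, 0.6, -1.0]
opening: 0.0181
```

```bash
python3 - <<'E'
from rig import manip
import cv2,numpy as np
I=[]
for n in("wrist","side","top"):
    c=manip.read_camera(n);np.savez(f"pics/{n}6.npz",**c);I.append(c["color"])
w,s,t=I
r=lambda a,k=(400,300):cv2.resize(a,k,interpolation=2)
cv2.imwrite("pics/c6.png",np.vstack([np.hstack([r(w[150:330,160:400]),r(s[190:280,260:380])]),np.hstack([r(t[130:280,140:340]),r(s[190:370,180:420])])]))
o=manip.get_obs();print(o["t"],o["position"],o["wrist_force"],o["opening"])
E
```

```text
15.65 [ 0.45973523 -0.22083135  0.25980628] [-0.65526995 -0.33207907 -0.48772192] 0.018020398443013636
```

View pics/c6.png

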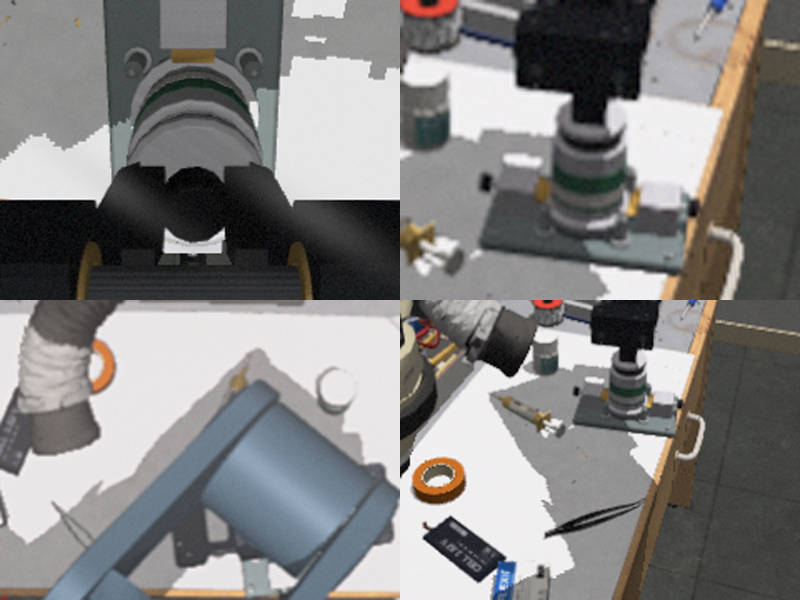

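The lid is up and level with a dark gap (side panel about (590,135)), canister still in the catches, and bystanders in place. I'll measure the gap in the side image by comparing column profiles.

```bash
python3 - <<'E'
from h import *
S=dict(np.load('pics/side6.npz'));g=cv2.cvtColor(S["color"],6)
print(g[216:266,314:321].mean(1).round().astype(int).tolist())
c=cv2.resize(S["color"][212:266,296:340],(528,648)[:1]+(600,),interpolation=2);cv2.imwrite("pics/c7.png",c)
import numpy as np
K,d,T=S["camera_matrix"],S["dist"],np.linalg.inv(S["T"])
# predicted front-edge rows: side-camera-facing point of each circle, canister at z0=.0165
ctr=np.array([.459,-.2215]);u=S["T"][:2,3]-ctr;u/=np.linalg.norm(u)
for n,z,r in(("foot top",.0215,.029),("rim",.0725,.024),("lid bottom gap10",.0825,.023),("lid top gap10",.0905,.023),("lid bottom shut",.0725,.023)):
    P=np.r_[ctr+u*r,z];q,_=cv2.projectPoints(P[None],cv2.Rodrigues(T[:3,:3])[0],T[:3,3],K,d);print(n,q.ravel().round(1))
E
```

```text
[16, 17, 16, 16, 15, 13, 16, 14, 14, 14, 16, 70, 109, 123, 109, 79, 49, 16, 23, 55, 99, 97, 73, 71, 71, 74, 70, 54, 36, 39, 38, 40, 63, 81, 86, 88, 66, 58, 73, 78, 129, 167, 129, 65, 50, 51, 106, 123, 118, 110]
foot top [316.1 258. ]
rim [317.2 237.3]
lid bottom gap10 [317.4 233.1]
lid top gap10 [317.5 229.9]
lid bottom shut [317.2 237. ]
```

View pics/c7.png

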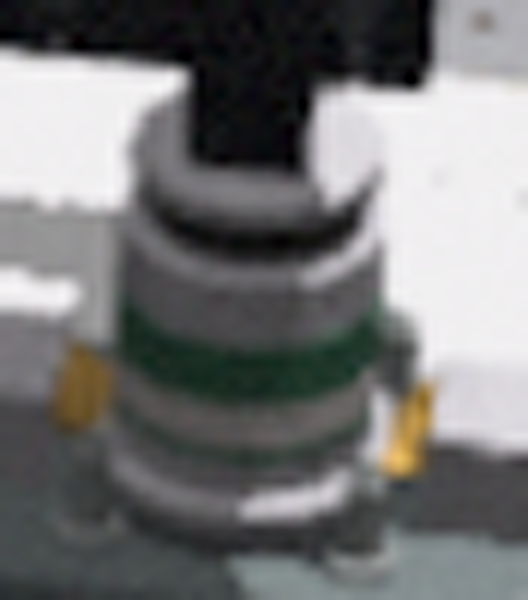

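```bash
python3 -c "
from rig import manip
o=manip.get_obs();print(o['t'],o['position'],o['wrist_force'],o['opening']);print(manip.hand_in())"
```

```text
15.65 [ 0.45973523 -0.22083135  0.25980628] [-0.65526995 -0.33207907 -0.48772192] 0.018020398443013636
the job is handed in; nothing more can be done
None
```

I clamped the canister in the jar seat, pulled the lid free by its knob, and handed the job in at 15.65 s with the lid still held just open over the mouth.

- **Clamping:** I pressed until the pad bottomed out (TCP stopped at z = 0.204 m, underside about 14 mm above the bench, 24 N push). When I tried to lift the canister again, it held against a pull of about 15 N after rising about 3 mm, so the catches are over its foot. The pictures agree.
- **Lid:** The seal let go after a peak reading of about 11 N. The wrist then carried only about 0.5–1 N, which fits the lid's weight.
- **Gap:** The tool rose 9.4 mm from where it gripped the knob. The last side picture gives a rougher 12 ± 2.5 mm. The two agree within that error, and both are well under 25 mm.
- **Bystanders:** The syringe, tweezers and tip jar look untouched in the last pictures. I checked this by eye, not by measurement.
- **Disagreement:** Before the canister went in, the wrist and top cameras differed by about 3 mm in y on the seat's position. I followed the wrist view, and the canister slid in between the pins without touching them.

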